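# Pin the make-up mirror's swing arm into its bench bracket

### The job

Hang the make-up mirror's swing arm on its bracket: stand the yellow-headed pin in the bracket's top hole, push the mirror arm in by its red tab until its hidden eye comes under the pin and the pin drops, then press the pin fully home, down to its collar, and leave it. Feel your way gently: do not ram the arm or the pin, and leave the other things on the bench where they are.

Things in the scene. Friction and masses are not known exactly. Their poses are not given: they have to be found in the camera images.
- bracket: Grey C-shaped fork, screwed down on a dark 100 x 240 mm base plate. Origin: on the table, on the vertical axis of its holes; z up. Upper and lower ear (56 mm in x; in y from -42 to +60 mm) are joined by a wall on the -x side. The mirror arm's bar slides between them along y and reaches out to -y. Heights over the table: lower ear 14-28 mm, bar 30-44 mm, upper ear 46-62 mm.
- fork_hole (a point): centre of the mouth of the upper ear's hole, on the ear's top face (62 mm over the table)
- red_tab (a point): Middle of the top edge of the OUTER face (towards the bracket's -y) of the red upright tab at the mirror arm's outer end, 92 mm over the table. Tab: 44 mm wide (x), 10 mm thick (y), from 33 to 92 mm high; free table outward of it. Pushed along the bracket's +y it slides the whole arm in, along that line only; this takes about 3 N and the arm stays where it is left.
- mirror_arm: The swing arm as a whole: round black-rimmed mirror (face up, 90 mm across, 57 mm over the table) with a red tab at its outer end and a flat bar into the fork. Its origin only moves along with it. The bar's eye hole, hidden under the upper ear, is 190 mm from the tab's outer face, give or take 15 mm as bar and mirror are clamped together anywhere. The arm must go in 8 to 42 mm from its start.
- lower_hole (a point): Centre of the lower ear's hole, on that ear's top face, 28 mm over the table. All holes are 13.8 mm across, chamfered. With the pin standing on the bar, it drops some 18 mm when the eye comes under it and then blocks the arm: more push rams the pin (15 N between arm and pin at most). A spring ball in this hole stops the dropped pin; pressing on past it takes 5 to 12 N (60 N at most), then it stays.
- pin: Upright hinge pin: steel shank 12 mm across, 46 mm long, 2 mm taper at the tip, below a yellow cylindrical head 24 mm across and 24 mm tall. Origin: centre of the tip; z towards the head. 70 mm in all, about 60 g. Tip heights over the table: 6 mm in its rest at the start, 44 mm when standing in the upper ear on the bar, about 25 mm once dropped on the ball, 16 mm when home.
- pin_collar (a point): point on the pin's axis at the underside of its head (46 mm above the tip); it meets fork_hole when the pin is home
- pin_rest: wooden block 56 x 56 x 36 mm with a loose hole holding the pin; origin: centre of its underside; fixed
- parts_dish: blue open dish 120 x 120 x 22 mm holding two spare parts, not needed; origin: centre of its underside; fixed
- spacer: bystander: brass cylinder, 22 mm across, 30 mm tall, in the blue dish
- hinge_plate: bystander: dark steel plate 50 x 30 x 8 mm, in the blue dish
- screwdriver: bystander: screwdriver lying behind the bracket; origin: centre of its underside
- mug: bystander: white mug, 80 mm across, 95 mm tall; origin: centre of its underside
- jar: bystander: amber jar with black cap, 64 mm across, 75 mm tall; origin: centre of its underside
Mind the look-alikes: they are no part of the job. What is shaped like the pin but green or turquoise is not meant.

How it is judged:
By the outcome, as a careful person would: the job done as asked, in the order asked, and still so for the second after the job is handed in, with the robot touching nothing.
It also fails if it takes over 61 s, if anything falls off the work surface, if the arm or the gripper's body presses on something with over 40 N, if the wrist force passes 120 N, or if a joint passes its speed limit or range.

### The arm

A 6-joint arm with a two-finger parallel gripper is mounted at the origin on the work surface. World frame = base frame: x ahead of the robot, y to its left, z up, the work surface at z = 0. Lengths are in m, angles in rad, forces in N, time in s.
With the tool pointing down it reaches from about 0.325 to 0.925 m from the base axis. Payload 3.1 kg.
Tool frame: the origin (TCP) lies midway between the tips of the shut fingers; the grasp point (between the pads) lies 19 mm behind it (tcp_to_grasp is the distance from the TCP to the grasp point, in m); z points along the fingers, y is the line along which they close (so a half turn about z gives the same grasp; the last joint's range is limited). The gripper opens to 85 mm and grips with 20 to 120 N. Pads are 22 mm wide; open, the fingers measure 114 mm over their backs; the gripper's body (76 mm by 85 mm) begins 54 mm behind the grasp point. The pads swing forward as they close: fully open they stand 13 mm farther back than shut.
Start: joints at [1.075, 0.217, 1.613, -0, 1.311, -0.112], TCP at [0.234, 0.58, 0.231] pointing down, gripper open.
Joint ranges: [-2.75, 2.75], [-0.78, 2.1], [0.31, 2.55], [-1.13, 4.27], [0.13, 2.63], [-2.58, 2.58]. Speed limits (rad/s): [2.79, 2.79, 3.14, 3.14, 3.14, 3.14].

### API

Orientations are given as [roll, pitch, yaw] about the fixed x, y, z axes, in that order (R = Rz(yaw) Ry(pitch) Rx(roll)).
In Python, from plant import sense, get_image, close_job, tcp_to_grasp gives the robot as it stands. The module is installed in compiled form; this text tells all that it offers.
- The arm moves only by the tool arm_command, never from a script. Its arguments are lists of equal length, an entry for each row: "dp": the shift along the tool's x, y, z in m, a list of three; "twist": the turn, a rotation vector about the tool's x, y, z in units of 8 degrees (1.0 is 8 degrees), a list of three; "hand": the closure in counts, from 0 (fully open) to 255 (shut). In form: {"dp": [[dx, dy, dz], ...], "twist": [[wx, wy, wz], ...], "hand": [hand, ...]}. A call has 1 to 20 rows; each row shifts and turns the commanded pose from where the row before left it, along the tool's axes as they then stand; what a row does not reach is not made up. A row lasts 1/10 s, in which the tool goes at most 50 mm and 8.59 degrees, less where a joint would pass 70% of its speed; a pose out of reach is approached as far as the arm can. A call is refused whole if a number of a shift passes 0.05 or a number of a turn 1, either way. A call with a gripper value outside its range is refused whole. The fingers move at their own pace and stop on an object; "newtons" is the grip in N (left out, the last holds). Time passes only in rows, so rows that do not move let the fingers close. It gives the time, the measured TCP pose, the force, the opening and the grip force at its end, in the units of the state.
- sense(): the state, without advancing time (a new reading comes with each control period).
- get_image(name): name is "side" or "top" or "wrist"; returns a dict with "img" (384x512x3 uint8, blue, green, red), "fx", "fy", "cx", "cy" (pixels), "rvec" (rotation vector, rad) and "tvec" (3), from world to camera coordinates, as OpenCV has them. Camera axes: x right, y down, z forward; pixel columns grow to the right and rows downward; lengths in m; the calibration is good to about 2 mm. A picture is of the moment at which its call begins. There is no depth.
- close_job(): hands the job in; it is judged then, once.
The state is a dict: "t": time; "joint_positions": joint angles; "joint_vel": joint speeds; "tau": joint torques, N m; "position": TCP position; "tcp_rot": TCP orientation; "force": force on the tool from outside, world axes, zero at the start; "wrist_torque": the same for the moment, N m; "grip_width": finger opening in m; "gripper_force": force on a finger pad.
Only numpy, scipy, OpenCV 4.12 (cv2) and the standard library are available. Lean on these libraries where they do the work, as an engineer would, in place of code of your own. Each camera call takes 0.05 s, during which the arm holds its last target. There are 200 camera calls.

## Working session

There is one attempt and no reset: what is moved stays moved. The work goes in short steps, Python scripts to look and compute and a tool call to move; the robot and the scene stay as the last step left them, time stands still between calls to the robot, and variables do not carry over. Pictures are saved under pics/ and viewed, at most 10 in all, crops included, and the job is handed in when it is done.

Besides the shell and the picture viewer there is one more tool, called after "Call:" by a JSON object that holds its "name" and its "arguments", one argument or row to a line. arm_command: Moves the arm, as the interface text tells. Its arguments: {"type":"object","properties":{"dp":{"type":"array","items":{"type":"array","items":{"type":"number"}}},"twist":{"type":"array","items":{"type":"array","items":{"type":"number"}}},"hand":{"type":"array","items":{"type":"number"}},"newtons":{"type":"number"}},"required":["dp","twist","hand"]}

```bash
mkdir -p pics; cat > h.py <<'E'
import numpy as np, cv2
from plant import sense, get_image, close_job, tcp_to_grasp
def cam(n,save=None):
    d=get_image(n); 
    if save: cv2.imwrite('pics/'+save,d['img'])
    R=cv2.Rodrigues(np.array(d['rvec'],float))[0]; return d,R,np.array(d['tvec'],float).ravel()
def ray(c,u,v,z):
    d,R,t=c; o=-R.T@t; r=R.T@np.array([(u-d['cx'])/d['fx'],(v-d['cy'])/d['fy'],1]); return o+r*(z-o[2])/r[2]
def proj(c,p):
    d,R,t=c; q=R@np.array(p,float)+t; return np.array([d['fx']*q[0]/q[2]+d['cx'],d['fy']*q[1]/q[2]+d['cy']])
E
python3 - <<'E'
from h import *
import pickle
s=sense();print(s['position'],s['tcp_rot'],s['force'],s['grip_width'],tcp_to_grasp)
cs={}
for n in ('top','side'):
    c=cam(n,n+'0.png');cs[n]=c;d,R,t=c;print(n,-R.T@t,R[2])
pickle.dump(cs,open('c0.pkl','wb'))
E
```

```text
[0.23361685 0.57882213 0.22996157] [-3.13925957e+00 -2.74429917e-04  2.75778034e+00] [0.35177851 0.74906947 0.82935212] 0.08529645536679266 0.0187
top [ 0.36220163 -0.00185695  1.02277131] [ 0.21386874  0.0011749  -0.9768617 ]
side [0.48701487 0.91039528 0.63293152] [ 0.09650012 -0.85004807 -0.51778954]
```

View pics/top0.png

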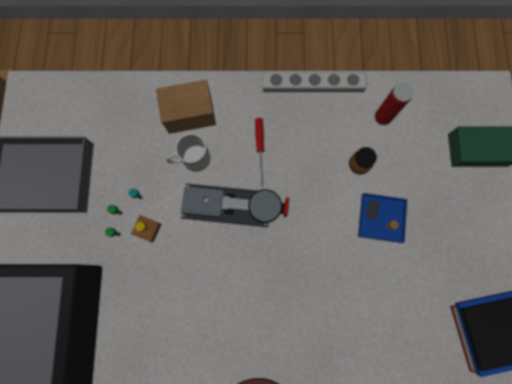

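View pics/side0.png

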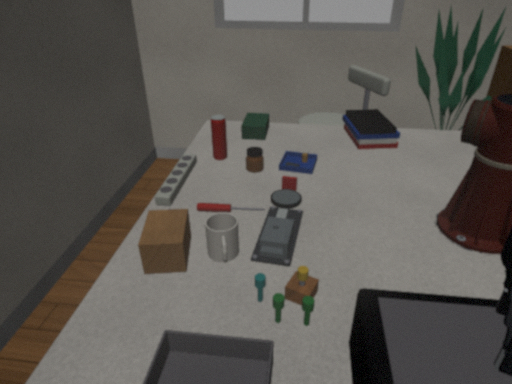

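The side and top views agree. The yellow-headed pin is at top (140,227) and side (303,272), in the wooden rest. The look-alikes are green at top (112,209) and (111,232) and turquoise at (134,193). Only the yellow one fits. The bracket hole is near top (206,200) and the red tab near (287,206). I'll confirm in an enlarged crop.

```bash
python3 - <<'E'
from h import *
a=cv2.imread('pics/top0.png');b=cv2.imread('pics/side0.png')
A=cv2.resize(a[175:245,100:300],None,fx=4,fy=4,interpolation=cv2.INTER_CUBIC)
B=cv2.resize(b[170:330,230:330],None,fx=2.8,fy=2.0,interpolation=cv2.INTER_CUBIC)
o=np.zeros((600,800,3),np.uint8);o[:280]=A;o[280:600,:280]=B
o=cv2.convertScaleAbs(o,alpha=1.6);cv2.imwrite('pics/crop1.png',o)
E
```

```text
(no output)
```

View pics/crop1.png

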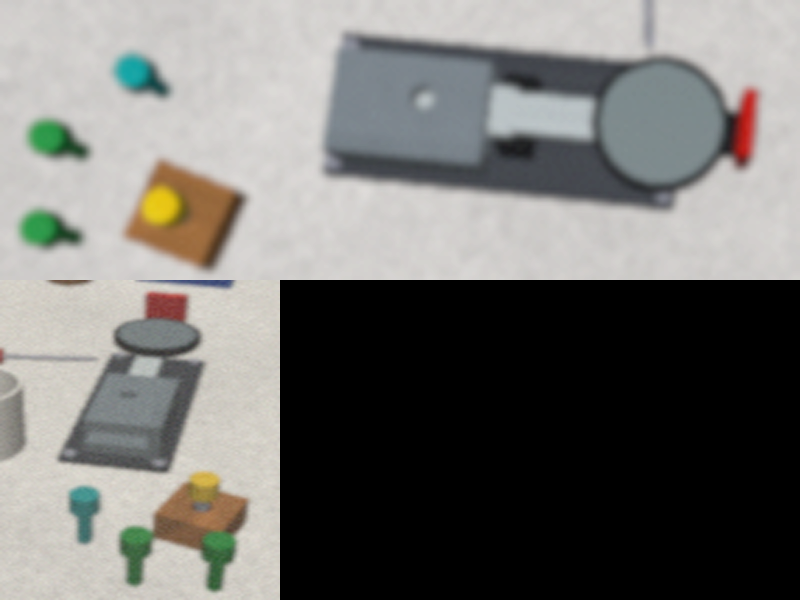

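The crop confirms it: the yellow pin head is at crop (162,205), the fork hole at (424,98) and the red tab at (746,128). The green and turquoise pins stand apart from it. Next I'll compute positions.

```bash
python3 - <<'E'
from h import *
import pickle
cs=pickle.load(open('c0.pkl','rb'));c=cs['top'];s=cs['side']
f=lambda x,y:(100+(x+.5)/4-.5,175+(y+.5)/4-.5)
def cen(d,lo,hi,box):
    h=cv2.cvtColor(d['img'],cv2.COLOR_BGR2HSV);m=cv2.inRange(h,lo,hi);k=np.zeros_like(m);x0,y0,x1,y1=box;k[y0:y1,x0:x1]=m[y0:y1,x0:x1]
    y,x=np.nonzero(k);return x.mean(),y.mean(),len(x),x.min(),x.max(),y.min(),y.max()
y=cen(c[0],(20,120,60),(35,255,255),(120,210,160,245));print('yellow',y,ray(c,y[0],y[1],.073))
y=cen(s[0],(20,120,60),(35,255,255),(280,250,330,300));print('yellow side',y,ray(s,y[0],y[1],.064))
h=f(424,98);H=ray(c,*h,.062);print('hole',H)
h=(230+128/2.8,170+(394-280)/2);print('hole side',ray(s,*h,.062))
for n,p,z in [('earBL',(345,50),.062),('earR',(495,62),.062),('earRb',(487,165),.062),('earLb',(328,150),.062),('plTL',(342,36),.012),('plBR',(672,206),.012),('plBL',(325,172),.012),('mir',(661,123),.057),('tabtop1',(757,90),.092),('tabtop2',(748,165),.092),('tab',(752,128),.092)]:
    print(n,ray(c,*f(*p),z).round(4))
p=[(205,478),(153,500)]
E
```

```text
yellow (np.float64(140.33663366336634), np.float64(226.24752475247524), 101, np.int64(135), np.int64(146), np.int64(221), np.int64(231)) [0.4734201  0.29658388 0.073     ]
yellow side (np.float64(302.26612903225805), np.float64(273.0725806451613), 124, np.int64(297), np.int64(307), np.int64(266), np.int64(280)) [0.47380522 0.30148827 0.064     ]
hole [0.54567143 0.13540613 0.062     ]
hole side [0.54451973 0.14212565 0.062     ]
earBL [0.5775 0.1881 0.062 ]
earR [0.5697 0.0899 0.062 ]
earRb [0.5019 0.0935 0.062 ]
earLb [0.5114 0.1962 0.062 ]
plTL [0.5986 0.2005 0.012 ]
plBR [ 0.4817 -0.0266  0.012 ]
plBL [0.5042 0.2078 0.012 ]
mir [ 0.5305 -0.0185  0.057 ]
tabtop1 [ 0.5456 -0.0783  0.092 ]
tabtop2 [ 0.498 -0.072  0.092]
tab [ 0.5213 -0.0748  0.092 ]
```

Call:
{"name": "arm_command", "arguments": {
  "dp": [
    [0,0,0],
    [0,0,0],
    [0,0,0],
    [0,0,0],
    [0,0,0],
    [0,0,0],
    [0,0,0],
    [0,0,0],
    [0,0,0],
    [0,0,0],
    [0,0,0]
  ],
  "twist": [
    [0,0,0.93],
    [0,0,0.93],
    [0,0,0.93],
    [0,0,0.93],
    [0,0,0.93],
    [0,0,0.93],
    [0,0,0.93],
    [0,0,0.93],
    [0,0,0.93],
    [0,0,0.93],
    [0,0,0]
  ],
  "hand": [90,90,90,90,90,90,90,90,90,90,90],
  "newtons": 40
}}

```text
t: 1.2
position: [0.2338, 0.5791, 0.2306]
tcp_rot: [-3.141, 0.001, 1.46]
force: [-0.0, 0.3, 0.4]
grip_width: 0.055
gripper_force: 0.0
```

```bash
cat >> h.py <<'E'
from scipy.spatial.transform import Rotation as Ro
def go(p):
    s=sense();R=Ro.from_euler('xyz',s['tcp_rot']).as_matrix()
    print('t',round(s['t'],2),'pos',np.round(s['position'],4),'rot',np.round(s['tcp_rot'],3),'F',np.round(s['force'],2),'w',round(s['grip_width'],4))
    print('dp tool',np.round(R.T@(np.array(p)-s['position']),4))
E
python3 -c "
from h import *
go([.4735,.299,.17])"
```

```text
t 1.2 pos [0.2338 0.5791 0.2306] rot [-3.141e+00  1.000e-03  1.460e+00] F [-0.05  0.35  0.39] w 0.055
dp tool [-0.2517  0.2694  0.0607]
```

Call:
{"name": "arm_command", "arguments": {
  "dp": [
    [-0.025,0.027,0.006],
    [-0.025,0.027,0.006],
    [-0.025,0.027,0.006],
    [-0.025,0.027,0.006],
    [-0.025,0.027,0.006],
    [-0.025,0.027,0.006],
    [-0.025,0.027,0.006],
    [-0.025,0.027,0.006],
    [-0.025,0.027,0.006],
    [-0.025,0.027,0.006],
    [0,0,0],
    [0,0,0]
  ],
  "twist": [
    [0,0,0],
    [0,0,0],
    [0,0,0],
    [0,0,0],
    [0,0,0],
    [0,0,0],
    [0,0,0],
    [0,0,0],
    [0,0,0],
    [0,0,0],
    [0,0,0],
    [0,0,0]
  ],
  "hand": [100,100,100,100,100,100,100,100,100,100,100,100]
}}

```text
t: 2.4
position: [0.4745, 0.3004, 0.1708]
tcp_rot: [-3.14, 0.0, 1.459]
force: [-0.3, 0.0, -0.3]
grip_width: 0.0521
gripper_force: 0.0
```

```bash
python3 - <<'E'
from h import *
go([.4735,.299,.17])
c=cam('wrist','w1.png');d,R,t=c
import pickle;pickle.dump(c,open('w1.pkl','wb'))
print(-R.T@t,R[2]);print(proj(c,[.4735,.299,.076]),proj(c,sense()['position']))
E
```

```text
t 2.4 pos [0.4745 0.3004 0.1708] rot [-3.14   0.     1.459] F [-0.26  0.04 -0.35] w 0.0521
dp tool [-0.0015 -0.0009  0.0008]
[0.4820863  0.37440748 0.31183221] [-0.03327239 -0.28887984 -0.95678701]
[261.82095098 196.4566749 ] [262.45241147 248.35602821]
```

View pics/w1.png

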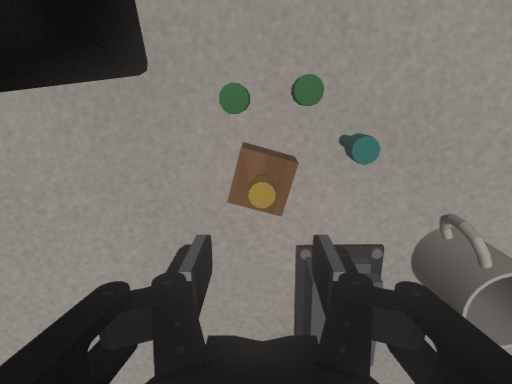

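The wrist view shows the yellow head disc at (262,194), with its look-alikes clear of the fingers.

```bash
python3 - <<'E'
from h import *
import pickle
c=pickle.load(open('w1.pkl','rb'));d=c[0];print(d['fx'])
p=ray(c,262,194.7,.076);print(p)
hs=cv2.cvtColor(d['img'],cv2.COLOR_BGR2HSV);k=cv2.inRange(hs,(20,100,50),(35,255,255));n,l,st,ce=cv2.connectedComponentsWithStats(k);i=1+st[1:,4].argmax();print(st[i],ce[i])
go([p[0],p[1],.048])
E
```

```text
299.7592540113102
[0.47381495 0.30049645 0.076     ]
[248 176  28  32 712] [261.6011236  191.84410112]
t 2.45 pos [0.4742 0.3011 0.1711] rot [-3.141 -0.     1.46 ] F [ 0.41  0.5  -0.17] w 0.0517
dp tool [-7.000e-04 -1.000e-04  1.231e-01]
```

Call:
{"name": "arm_command", "arguments": {
  "dp": [
    [0,0,0.02],
    [0,0,0.02],
    [0,0,0.02],
    [0,0,0.02],
    [0,0,0.015],
    [0,0,0.015],
    [0,0,0.011],
    [0,0,0],
    [0,0,0],
    [0,0,0],
    [0,0,0],
    [0,0,0],
    [0,0,0]
  ],
  "twist": [
    [0,0,0],
    [0,0,0],
    [0,0,0],
    [0,0,0],
    [0,0,0],
    [0,0,0],
    [0,0,0],
    [0,0,0],
    [0,0,0],
    [0,0,0],
    [0,0,0],
    [0,0,0],
    [0,0,0]
  ],
  "hand": [100,100,100,100,100,100,100,100,200,220,220,220,220],
  "newtons": 40
}}

```text
t: 3.75
position: [0.4755, 0.3014, 0.0514]
tcp_rot: [3.14, -0.001, 1.459]
force: [0.2, 0.1, 3.3]
grip_width: 0.0226
gripper_force: 39.2
```

Call:
{"name": "arm_command", "arguments": {
  "dp": [
    [0,0,-0.015],
    [0,0,-0.025],
    [0,0,-0.025],
    [0,0,-0.025],
    [0.03,0.0,0],
    [0.04,0.005,0],
    [0.04,0.006,0],
    [0.03,0.006,0],
    [0.014,0,0],
    [0,0,0],
    [0,0,0]
  ],
  "twist": [
    [0,0,0],
    [0,0,0],
    [0,0,0],
    [0,0,0],
    [0,0,0],
    [0,0,0],
    [0,0,0],
    [0,0,0],
    [0,0,0],
    [0,0,0],
    [0,0,0]
  ],
  "hand": [220,220,220,220,220,220,220,220,220,220,220]
}}

```text
t: 4.85
position: [0.5079, 0.4511, 0.14]
tcp_rot: [-3.141, 0.002, 1.46]
force: [-0.3, -0.6, 0.2]
grip_width: 0.0229
gripper_force: 39.7
```

```bash
python3 - <<'E'
from h import *
import pickle
go([.545,.138,.14])
c=cam('wrist','w2.png');d,R,t=c
pickle.dump(c,open('w2.pkl','wb'))
print(proj(c,[.5455,.137,.062]))
E
```

```text
t 4.85 pos [0.5079 0.4511 0.14  ] rot [-3.141e+00  2.000e-03  1.460e+00] F [-0.34 -0.55  0.22] w 0.0229
dp tool [-0.3071  0.0717  0.0005]
[329.78271536 473.38124571]
```

The sign of tool x was wrong (it is world +y). The carry height cleared everything, so I'm going back towards the bracket.

Call:
{"name": "arm_command", "arguments": {
  "dp": [
    [-0.02,0.0,-0.01],
    [-0.03,0.003,-0.01],
    [-0.035,0.004,0],
    [-0.035,0.004,0],
    [-0.035,0.004,0],
    [-0.035,0.004,0],
    [-0.035,0.004,0],
    [-0.03,0.004,0],
    [-0.02,0.003,0.01],
    [-0.015,0,0.01],
    [0,0,0],
    [0,0,0]
  ],
  "twist": [
    [0,0,0],
    [0,0,0],
    [0,0,0],
    [0,0,0],
    [0,0,0],
    [0,0,0],
    [0,0,0],
    [0,0,0],
    [0,0,0],
    [0,0,0],
    [0,0,0],
    [0,0,0]
  ],
  "hand": [220,220,220,220,220,220,220,220,220,220,220,220]
}}

```text
t: 6.1
position: [0.5053, 0.1605, 0.1398]
tcp_rot: [-3.14, -0.0, 1.458]
force: [-0.9, -0.3, -0.3]
grip_width: 0.0223
gripper_force: 39.7
```

```bash
python3 - <<'E'
from h import *
import pickle
go([.545,.138,.14])
c=cam('wrist','w2.png');d,R,t=c
pickle.dump(c,open('w2.pkl','wb'))
print(proj(c,[.5455,.137,.062]))
E
```

```text
t 6.1 pos [0.5053 0.1605 0.1398] rot [-3.14  -0.     1.458] F [-0.94 -0.28 -0.3 ] w 0.0223
dp tool [-0.0179  0.042  -0.0002]
[316.86381581 224.04866875]
```

View pics/w2.png

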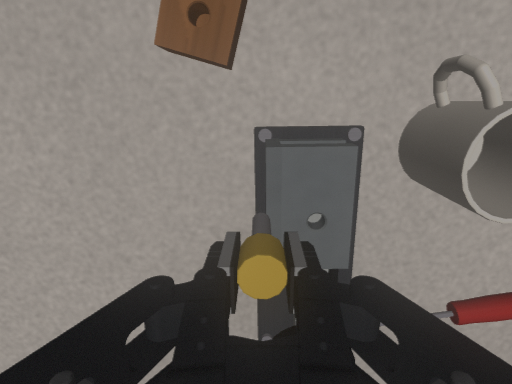

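The hole is at wrist (316,220), the pin tip at (262,214). I'll enlarge to measure both.

```bash
python3 - <<'E'
from h import *
a=cv2.imread('pics/w2.png')[190:290,235:375]
cv2.imwrite('pics/w2c.png',cv2.convertScaleAbs(cv2.resize(a,None,fx=5.5,fy=5.5,interpolation=cv2.INTER_CUBIC),alpha=2))
E
```

```text
(no output)
```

View pics/w2c.png

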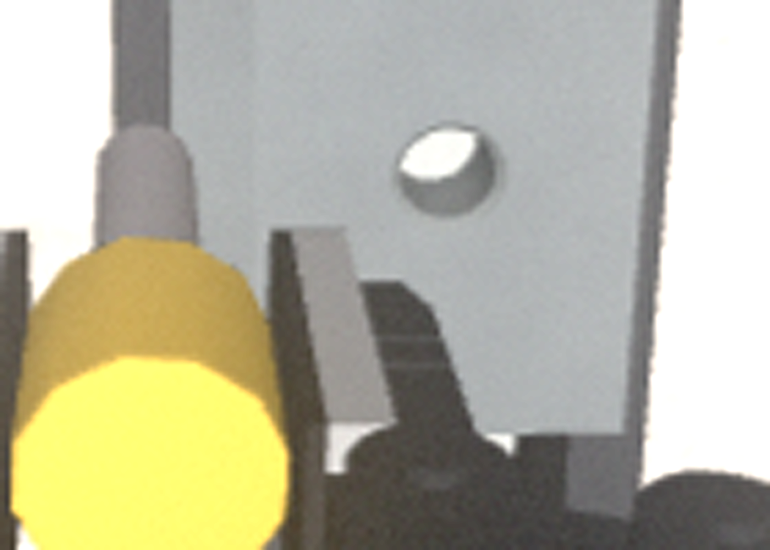

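```bash
python3 - <<'E'
from h import *
import pickle
c=pickle.load(open('w2.pkl','rb'));f=lambda x,y:(235+(x+.5)/5.5-.5,190+(y+.5)/5.5-.5)
H=ray(c,*f(447,169.5),.062);print('hole',H)
zt=.1398-.0454
T=ray(c,*f(151,488),zt+.07);print('headtop centre',T)
# tip: disc ~ 8-12mm; back edge (+y side) of tip disc visible at crop y=125
for dy in(.004,.005,.006):print('tip back edge -',dy,ray(c,*f(147,125),zt)-[0,dy,0])
print('tcp',sense()['position'])
w=np.array([[.0,0,0]])
R=Ro.from_euler('xyz',sense()['tcp_rot']).as_matrix()
print('shift to hole by headtop (tool)',R.T@(H-T))
E
```

```text
hole [0.54489975 0.14017712 0.062     ]
headtop centre [0.50448649 0.15919205 0.1644    ]
tip back edge - 0.004 [0.50451932 0.15993419 0.0944    ]
tip back edge - 0.005 [0.50451932 0.15893419 0.0944    ]
tip back edge - 0.006 [0.50451932 0.15793419 0.0944    ]
tcp [0.50588206 0.16107791 0.14033928]
shift to hole by headtop (tool) [-0.01444614  0.04230161  0.1023838 ]
```

Call:
{"name": "arm_command", "arguments": {
  "dp": [
    [-0.005,0.014,0],
    [-0.005,0.014,0],
    [-0.0045,0.014,0.0],
    [0,0,0.01],
    [0,0,0.011],
    [0,0,0],
    [0,0,0],
    [0,0,0]
  ],
  "twist": [
    [0,0,0],
    [0,0,0],
    [0,0,0],
    [0,0,0],
    [0,0,0],
    [0,0,0],
    [0,0,0],
    [0,0,0]
  ],
  "hand": [220,220,220,220,220,220,220,220]
}}

```text
t: 6.95
position: [0.5458, 0.1418, 0.1191]
tcp_rot: [-3.141, 0.0, 1.46]
force: [-0.0, -0.2, -0.6]
grip_width: 0.0225
gripper_force: 39.7
```

```bash
python3 - <<'E'
from h import *
import pickle
go([.5457,.1415,.1185])
c=cam('wrist','w3.png');pickle.dump(c,open('w3.pkl','wb'))
a=c[0]['img'][190:290,190:330]
cv2.imwrite('pics/w3c.png',cv2.convertScaleAbs(cv2.resize(a,None,fx=5.5,fy=5.5,interpolation=cv2.INTER_CUBIC),alpha=2))
E
```

```text
t 6.95 pos [0.5458 0.1418 0.1191] rot [-3.141  0.     1.46 ] F [-0.04 -0.19 -0.57] w 0.0225
dp tool [-0.0003 -0.0001  0.0006]
```

View pics/w3c.png

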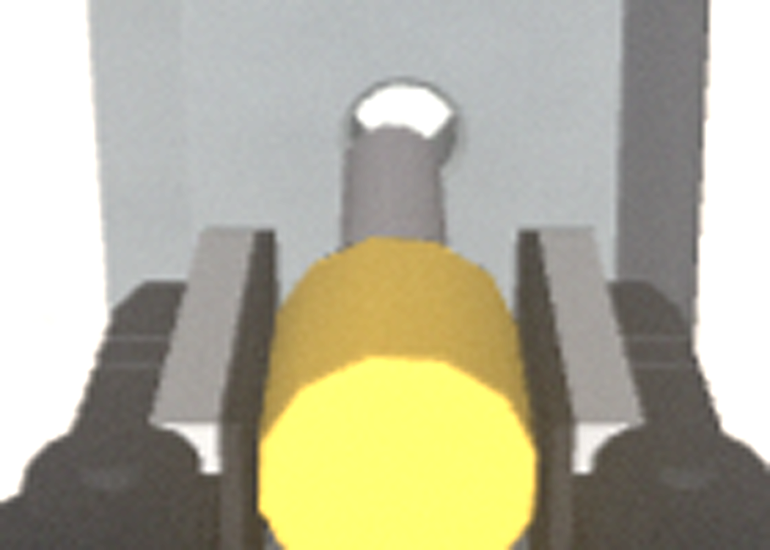

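```bash
python3 - <<'E'
from h import *
import pickle
c=pickle.load(open('w3.pkl','rb'));f=lambda x,y:(190+(x+.5)/5.5-.5,190+(y+.5)/5.5-.5);g=lambda p:((p-190+.5)*5.5-.5).round(1)
H=ray(c,*f(404,130),.062);print(H)
zt=.1185+.0006-.0454
a=np.linspace(0,2*np.pi,90)
for r in (.0069,.0079): 
    q=np.array([g(proj(c,H+[r*np.cos(k),r*np.sin(k),0])) for k in a]);print('hole',r,q.min(0),q.max(0))
for off in (0,.001,.002):
  P=ray(c,*f(398,488),zt+.07)
  for r,z in((.005,zt),(.006,zt+.002)):
    q=np.array([g(proj(c,[P[0]+r*np.cos(k),P[1]+r*np.sin(k),z])) for k in a]);print('tip',r,q.min(0),q.max(0),P)
  break
q=np.array([g(proj(c,[P[0]+.012*np.cos(k),P[1]+.012*np.sin(k),zt+.07])) for k in a]);print('head',q.min(0),q.max(0))
E
```

```text
[0.54568986 0.13998277 0.062     ]
hole 0.0069 [350.3  79.3] [457.7 179.8]
hole 0.0079 [342.5  71.8] [465.5 186.9]
tip 0.005 [356.6 122.7] [438.8 199.2] [0.54493619 0.14051527 0.1437    ]
tip 0.006 [347.9 120.8] [447.6 213.4] [0.54493619 0.14051527 0.1437    ]
head [249.8 355.2] [546.3 614.1]
```

Against the hole, the pin needs about +1 mm in world x. I'll correct that and feel down.

Call:
{"name": "arm_command", "arguments": {
  "dp": [
    [-0.0002,0.0009,0.004],
    [0,0,0.004],
    [0,0,0.002],
    [0,0,0.002],
    [0,0,0.002],
    [0,0,0.001],
    [0,0,0.001]
  ],
  "twist": [
    [0,0,0],
    [0,0,0],
    [0,0,0],
    [0,0,0],
    [0,0,0],
    [0,0,0],
    [0,0,0]
  ],
  "hand": [220,220,220,220,220,220,220]
}}

```text
t: 7.7
position: [0.5471, 0.1412, 0.1032]
tcp_rot: [-3.142, 0.0, 1.459]
force: [-0.2, -0.4, -0.5]
grip_width: 0.0227
gripper_force: 39.7
```

Call:
{"name": "arm_command", "arguments": {
  "dp": [
    [0,0,0.002],
    [0,0,0.002],
    [0,0,0.002],
    [0,0,0.002],
    [0,0,0.002],
    [0,0,0.001]
  ],
  "twist": [
    [0,0,0],
    [0,0,0],
    [0,0,0],
    [0,0,0],
    [0,0,0],
    [0,0,0]
  ],
  "hand": [220,220,220,220,220,220]
}}

```text
t: 8.3
position: [0.547, 0.1412, 0.092]
tcp_rot: [-3.141, 0.0, 1.459]
force: [0.2, -0.3, -0.9]
grip_width: 0.0227
gripper_force: 39.7
```

Call:
{"name": "arm_command", "arguments": {
  "dp": [
    [0,0,0.001],
    [0,0,0.001],
    [0,0,0],
    [0,0,0],
    [0,0,0],
    [0,0,0],
    [0,0,0],
    [0,0,0]
  ],
  "twist": [
    [0,0,0],
    [0,0,0],
    [0,0,0],
    [0,0,0],
    [0,0,0],
    [0,0,0],
    [0,0,0],
    [0,0,0]
  ],
  "hand": [220,220,200,170,140,130,130,130]
}}

```text
t: 9.1
position: [0.5471, 0.1413, 0.0904]
tcp_rot: [3.141, -0.0, 1.459]
force: [-0.3, 0.0, 0.4]
grip_width: 0.042
gripper_force: 0.0
```

Call:
{"name": "arm_command", "arguments": {
  "dp": [
    [0,0,-0.015],
    [0,0,-0.02],
    [0,0,-0.02],
    [0,0,-0.02],
    [-0.02,0,0],
    [-0.035,0,0],
    [-0.04,0,0],
    [-0.04,0,0],
    [-0.04,0,0],
    [-0.04,0,0],
    [-0.025,0,0],
    [-0.01,0,0],
    [0,0,0],
    [0,0,0]
  ],
  "twist": [
    [0,0,0],
    [0,0,0],
    [0,0,0],
    [0,0,0],
    [0,0,0],
    [0,0,0],
    [0,0,0],
    [0,0,0],
    [0,0,0],
    [0,0,0],
    [0,0,0],
    [0,0,0],
    [0,0,0],
    [0,0,0]
  ],
  "hand": [130,130,130,130,255,255,255,255,255,255,255,255,255,255]
}}

```text
t: 10.5
position: [0.5195, -0.1063, 0.1657]
tcp_rot: [3.141, -0.001, 1.459]
force: [-0.1, 0.2, -0.4]
grip_width: 0.0
gripper_force: 0.0
```

```bash
python3 - <<'E'
from h import *
go([.519,-.107,.16])
w=cam('wrist','w4.png');s=cam('side','s4.png')
import pickle;pickle.dump((w,s),open('w4.pkl','wb'))
print(proj(w,[.5213,-.0725,.092]))
A=w[0]['img'];B=cv2.resize(s[0]['img'][160:280,230:330],None,fx=2.88,fy=3.2,interpolation=cv2.INTER_CUBIC)
cv2.imwrite('pics/m4.png',cv2.convertScaleAbs(np.hstack([A,B]),alpha=1.6))
E
```

```text
t 10.5 pos [ 0.5195 -0.1063  0.1657] rot [ 3.141e+00 -1.000e-03  1.459e+00] F [-0.15  0.21 -0.41] w 0.0
dp tool [-0.0007 -0.0004  0.0057]
[260.21087827 159.08038798]
```

View pics/m4.png

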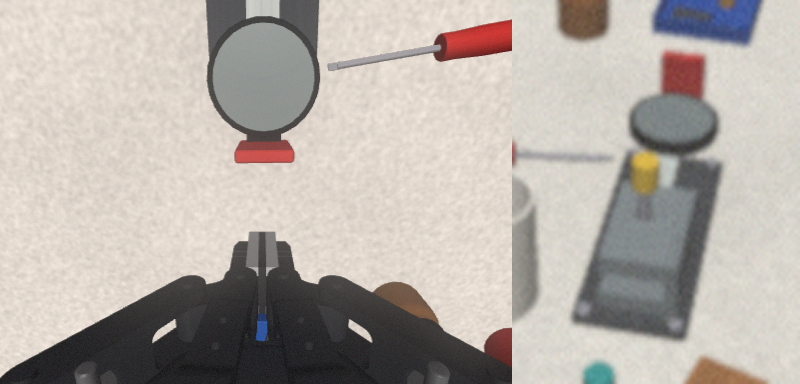

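The pin stands in the bracket hole. The tab's outer top edge is at wrist (264,162).

```bash
python3 - <<'E'
from h import *
import pickle
w,s=pickle.load(open('w4.pkl','rb'))
for p in[(264.5,162),(235,162),(294.5,161.5)]:print(ray(w,*p,.092))
T=ray(w,264.5,162,.092);d=np.array([.098,.995]);print('along',(np.array([.5453,.1402])-T[:2])@d)
go([T[0]-.0033,T[1]-.033,.055])
E
```

```text
[ 0.52415922 -0.07497791  0.092     ]
[ 0.50284516 -0.07261138  0.092     ]
[ 0.54586586 -0.07701714  0.092     ]
along 0.21617381798481863
t 10.6 pos [ 0.5194 -0.1058  0.1654] rot [-3.141e+00 -1.000e-03  1.461e+00] F [-0.04 -0.19  0.19] w -0.0001
dp tool [-0.0021  0.0017  0.1104]
```

Call:
{"name": "arm_command", "arguments": {
  "dp": [
    [0,0.002,0.02],
    [0,0,0.03],
    [0,0,0.03],
    [0,0,0.02],
    [0,0,0.008],
    [0,0,0],
    [0.006,0,0],
    [0.006,0,0],
    [0.002,0,0],
    [0.002,0,0],
    [0,0,0]
  ],
  "twist": [
    [0,0,0],
    [0,0,0],
    [0,0,0],
    [0,0,0],
    [0,0,0],
    [0,0,0],
    [0,0,0],
    [0,0,0],
    [0,0,0],
    [0,0,0],
    [0,0,0]
  ],
  "hand": [255,255,255,255,255,255,255,255,255,255,255]
}}

```text
t: 11.7
position: [0.5234, -0.0913, 0.0579]
tcp_rot: [3.141, 0.0, 1.46]
force: [0.5, 0.1, -0.7]
grip_width: 0.0003
gripper_force: 0.0
```

Call:
{"name": "arm_command", "arguments": {
  "dp": [
    [0.001,0,0],
    [0.001,0,0],
    [0.001,0,0],
    [0.001,0,0],
    [0.001,0,0]
  ],
  "twist": [
    [0,0,0],
    [0,0,0],
    [0,0,0],
    [0,0,0],
    [0,0,0]
  ],
  "hand": [255,255,255,255,255]
}}

```text
t: 12.2
position: [0.5234, -0.0872, 0.0572]
tcp_rot: [-3.141, 0.002, 1.46]
force: [-0.3, -3.3, -1.0]
grip_width: -0.0001
gripper_force: 1.6
```

Contact at about 3 N. I'm pushing on, feeling for the block.

Call:
{"name": "arm_command", "arguments": {
  "dp": [
    [0.001,0,0],
    [0.001,0,0],
    [0.001,0,0],
    [0.001,0,0],
    [0.001,0,0],
    [0.001,0,0]
  ],
  "twist": [
    [0,0,0],
    [0,0,0],
    [0,0,0],
    [0,0,0],
    [0,0,0],
    [0,0,0]
  ],
  "hand": [255,255,255,255,255,255]
}}

```text
t: 12.8
position: [0.5241, -0.0805, 0.0573]
tcp_rot: [-3.141, 0.0, 1.459]
force: [-0.8, -3.6, -0.4]
grip_width: 0.0002
gripper_force: 1.7
```

Call:
{"name": "arm_command", "arguments": {
  "dp": [
    [0.0005,0,0],
    [0.0005,0,0],
    [0.0005,0,0],
    [0.0005,0,0]
  ],
  "twist": [
    [0,0,0],
    [0,0,0],
    [0,0,0],
    [0,0,0]
  ],
  "hand": [255,255,255,255]
}}

```text
t: 13.2
position: [0.5244, -0.0785, 0.0573]
tcp_rot: [-3.141, 0.0, 1.459]
force: [-1.4, -3.7, 0.1]
grip_width: 0.0001
gripper_force: 1.7
```

Call:
{"name": "arm_command", "arguments": {
  "dp": [
    [0.0005,0,0],
    [0.0005,0,0],
    [0.0005,0,0],
    [0.0005,0,0],
    [0.0005,0,0]
  ],
  "twist": [
    [0,0,0],
    [0,0,0],
    [0,0,0],
    [0,0,0],
    [0,0,0]
  ],
  "hand": [255,255,255,255,255]
}}

```text
t: 13.7
position: [0.5246, -0.0759, 0.0572]
tcp_rot: [-3.141, -0.0, 1.459]
force: [-0.9, -3.7, 0.7]
grip_width: 0.0002
gripper_force: 1.6
```

Call:
{"name": "arm_command", "arguments": {
  "dp": [
    [0.0005,0,0],
    [0.0005,0,0],
    [0.0005,0,0],
    [0.0005,0,0],
    [0.0005,0,0]
  ],
  "twist": [
    [0,0,0],
    [0,0,0],
    [0,0,0],
    [0,0,0],
    [0,0,0]
  ],
  "hand": [255,255,255,255,255]
}}

```text
t: 14.2
position: [0.5249, -0.0735, 0.0573]
tcp_rot: [-3.141, -0.0, 1.459]
force: [-2.6, -3.0, 0.7]
grip_width: -0.0001
gripper_force: 1.6
```

Call:
{"name": "arm_command", "arguments": {
  "dp": [
    [0.0005,-0.0001,0],
    [0.0005,-0.0001,0],
    [0.0005,-0.0001,0],
    [0.0005,0,0],
    [0.0005,0,0]
  ],
  "twist": [
    [0,0,0],
    [0,0,0],
    [0,0,0],
    [0,0,0],
    [0,0,0]
  ],
  "hand": [255,255,255,255,255]
}}

```text
t: 14.7
position: [0.5251, -0.071, 0.0573]
tcp_rot: [3.141, -0.0, 1.459]
force: [-0.7, -3.0, -1.4]
grip_width: 0.0002
gripper_force: 1.5
```

Call:
{"name": "arm_command", "arguments": {
  "dp": [
    [0.0005,0,0],
    [0.0005,0,0],
    [0.0005,0,0],
    [0.0005,0,0],
    [0.0005,0,0]
  ],
  "twist": [
    [0,0,0],
    [0,0,0],
    [0,0,0],
    [0,0,0],
    [0,0,0]
  ],
  "hand": [255,255,255,255,255]
}}

```text
t: 15.2
position: [0.5253, -0.0692, 0.0573]
tcp_rot: [3.141, 0.001, 1.46]
force: [-0.9, -5.0, -1.9]
grip_width: 0.0002
gripper_force: 3.0
```

The force rose to 5 N. I'll check the pin's height with the side camera.

```bash
cat >> h.py <<'E'
def yel():
    s=cam('side');x0,y0,x1,y1=260,190,310,280
    hs=cv2.cvtColor(s[0]['img'],cv2.COLOR_BGR2HSV)[y0:y1,x0:x1];k=cv2.inRange(hs,(20,100,50),(35,255,255));y,x=np.nonzero(k)
    print('yellow',x.mean()+x0,y.mean()+y0,len(x),y.min()+y0,y.max()+y0)
    for tip in(.044,.025,.016):print(tip,proj(s,[.5452,.1405,tip+.058]).round(1))
E
python3 -c "
from h import *
yel();go([0,0,0])"
```

```text
yellow 275.8315789473684 221.21052631578948 95 215 227
0.044 [275.8 213.4]
0.025 [275.6 219.8]
0.016 [275.6 222.7]
t 15.25 pos [ 0.5253 -0.0692  0.0573] rot [3.141e+00 1.000e-03 1.460e+00] F [-0.28 -5.16 -1.81] w 0.0005
dp tool [ 0.0106 -0.5298  0.0572]
```

The pin has dropped: the head centroid fell from about row 214 to 221, matching tip height 25 mm. Next I back off, lift and go above the pin.

Call:
{"name": "arm_command", "arguments": {
  "dp": [
    [-0.005,0,0],
    [-0.01,0,0],
    [-0.005,0,0],
    [0,0,-0.03],
    [0,0,-0.03],
    [0,0,-0.03],
    [0,0,-0.02],
    [0.02,0,0],
    [0.04,0,0],
    [0.04,0,0],
    [0.04,0,0],
    [0.04,0,0],
    [0.03,0,0],
    [0.02,-0.002,0],
    [0,0,0],
    [0,0,0]
  ],
  "twist": [
    [0,0,0],
    [0,0,0],
    [0,0,0],
    [0,0,0],
    [0,0,0],
    [0,0,0],
    [0,0,0],
    [0,0,0],
    [0,0,0],
    [0,0,0],
    [0,0,0],
    [0,0,0],
    [0,0,0],
    [0,0,0],
    [0,0,0],
    [0,0,0]
  ],
  "hand": [255,255,255,255,255,255,255,255,255,255,255,255,255,255,255,255]
}}

```text
t: 16.85
position: [0.5467, 0.1403, 0.1673]
tcp_rot: [-3.142, 0.0, 1.46]
force: [0.5, 0.4, -0.7]
grip_width: 0.0
gripper_force: 0.0
```

```bash
python3 -c "
from h import *
go([.547,.1413,.1])"
```

```text
t 16.85 pos [0.5467 0.1403 0.1673] rot [-3.142  0.     1.46 ] F [ 0.54  0.4  -0.69] w 0.0
dp tool [0.0011 0.0002 0.0673]
```

Call:
{"name": "arm_command", "arguments": {
  "dp": [
    [0.001,0,0.02],
    [0,0,0.025],
    [0,0,0.015],
    [0,0,0.007],
    [0,0,0],
    [0,0,0.001],
    [0,0,0.001],
    [0,0,0.001],
    [0,0,0.001],
    [0,0,0.001],
    [0,0,0.001]
  ],
  "twist": [
    [0,0,0],
    [0,0,0],
    [0,0,0],
    [0,0,0],
    [0,0,0],
    [0,0,0],
    [0,0,0],
    [0,0,0],
    [0,0,0],
    [0,0,0],
    [0,0,0]
  ],
  "hand": [255,255,255,255,255,255,255,255,255,255,255]
}}

```text
t: 17.95
position: [0.5468, 0.1414, 0.0944]
tcp_rot: [3.141, -0.0, 1.459]
force: [-0.1, -0.2, 0.3]
grip_width: 0.0003
gripper_force: 0.0
```

Call:
{"name": "arm_command", "arguments": {
  "dp": [
    [0,0,0.001],
    [0,0,0.001],
    [0,0,0.001]
  ],
  "twist": [
    [0,0,0],
    [0,0,0],
    [0,0,0]
  ],
  "hand": [255,255,255]
}}

```text
t: 18.25
position: [0.5467, 0.1413, 0.0911]
tcp_rot: [-3.141, 0.0, 1.459]
force: [-0.7, -0.3, 0.7]
grip_width: 0.0001
gripper_force: 0.0
```

Call:
{"name": "arm_command", "arguments": {
  "dp": [
    [0,0,0.001],
    [0,0,0.001],
    [0,0,0]
  ],
  "twist": [
    [0,0,0],
    [0,0,0],
    [0,0,0]
  ],
  "hand": [255,255,255]
}}

```text
t: 18.55
position: [0.5475, 0.1414, 0.0899]
tcp_rot: [3.14, -0.0, 1.459]
force: [0.3, 0.4, 2.0]
grip_width: -0.0003
gripper_force: 1.3
```

```bash
python3 - <<'E'
from h import *
yel();go([.547,.1413,.1])
w=cam('wrist');s=cam('side')
B=cv2.resize(s[0]['img'][160:280,230:330],None,fx=2.88,fy=3.2,interpolation=cv2.INTER_CUBIC)
cv2.imwrite('pics/m5.png',cv2.convertScaleAbs(np.hstack([w[0]['img'],B]),alpha=1.6))
E
```

```text
yellow 275.95522388059703 223.04477611940297 67 218 227
0.044 [275.8 213.4]
0.025 [275.6 219.8]
0.016 [275.6 222.7]
t 18.6 pos [0.5474 0.1414 0.0899] rot [ 3.14  -0.     1.459] F [ 1.11 -0.02  3.14] w -0.0
dp tool [-0.0001 -0.0004 -0.0101]
```

View pics/m5.png

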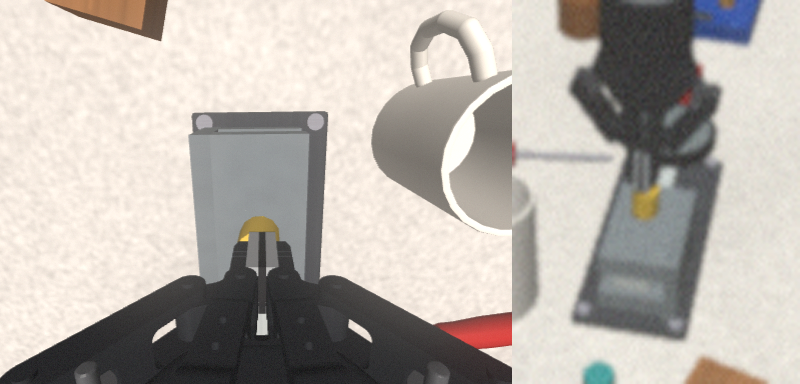

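The fingertips rest on the middle of the head with about 3 N. I'm pressing on.

Call:
{"name": "arm_command", "arguments": {
  "dp": [
    [0,0,0.001],
    [0,0,0.001],
    [0,0,0.001]
  ],
  "twist": [
    [0,0,0],
    [0,0,0],
    [0,0,0]
  ],
  "hand": [255,255,255]
}}

```text
t: 19.0
position: [0.5471, 0.1413, 0.0865]
tcp_rot: [3.141, -0.0, 1.459]
force: [1.1, 0.3, 6.9]
grip_width: 0.0
gripper_force: 3.5
```

Call:
{"name": "arm_command", "arguments": {
  "dp": [
    [0,0,0.001],
    [0,0,0.001],
    [0,0,0.001]
  ],
  "twist": [
    [0,0,0],
    [0,0,0],
    [0,0,0]
  ],
  "hand": [255,255,255]
}}

```text
t: 19.3
position: [0.5482, 0.1412, 0.086]
tcp_rot: [3.14, 0.0, 1.46]
force: [-4.5, -0.7, 18.6]
grip_width: -0.0003
gripper_force: 9.3
```

Call:
{"name": "arm_command", "arguments": {
  "dp": [
    [0,0,0.001],
    [0,0,0.001],
    [0,0,0]
  ],
  "twist": [
    [0,0,0],
    [0,0,0],
    [0,0,0]
  ],
  "hand": [255,255,255]
}}

```text
t: 19.6
position: [0.5484, 0.1412, 0.0859]
tcp_rot: [3.14, 0.0, 1.46]
force: [-7.4, -2.3, 23.3]
grip_width: 0.0001
gripper_force: 11.6
```

Call:
{"name": "arm_command", "arguments": {
  "dp": [
    [0,0,-0.005],
    [0,0,-0.01],
    [0,0,-0.02],
    [0,0,-0.03],
    [0,0,-0.03],
    [0,0,-0.02],
    [0.04,0,0],
    [0.04,0,0],
    [0.04,0,0],
    [0,0,0],
    [0,0,0]
  ],
  "twist": [
    [0,0,0],
    [0,0,0],
    [0,0,0],
    [0,0,0],
    [0,0,0],
    [0,0,0],
    [0,0,0],
    [0,0,0],
    [0,0,0],
    [0,0,0],
    [0,0,0]
  ],
  "hand": [255,255,255,255,255,255,255,255,255,255,255]
}}

```text
t: 20.7
position: [0.5591, 0.2609, 0.1951]
tcp_rot: [-3.139, 0.002, 1.461]
force: [0.8, -0.0, -0.7]
grip_width: 0.0002
gripper_force: 0.0
```

```bash
python3 - <<'E'
from h import *
go([.547,.1413,.1])
s=cam('side');t=cam('top')
B=cv2.resize(s[0]['img'][150:330,220:330],(366,600),interpolation=cv2.INTER_CUBIC);A=cv2.resize(t[0]['img'][140:260,100:208],(430,480),interpolation=cv2.INTER_CUBIC)
o=np.zeros((600,796,3),np.uint8);o[:,:366]=B;o[:480,366:]=A
cv2.imwrite('pics/m6.png',cv2.convertScaleAbs(o,alpha=1.6))
yel()
E
```

```text
t 20.7 pos [0.5591 0.2609 0.1951] rot [-3.139e+00  2.000e-03  1.461e+00] F [ 0.82 -0.04 -0.67] w 0.0002
dp tool [-0.1201  0.0012  0.0953]
yellow 275.6170212765957 222.47872340425533 94 217 228
0.044 [275.8 213.4]
0.025 [275.6 219.8]
0.016 [275.6 222.7]
```

View pics/m6.png

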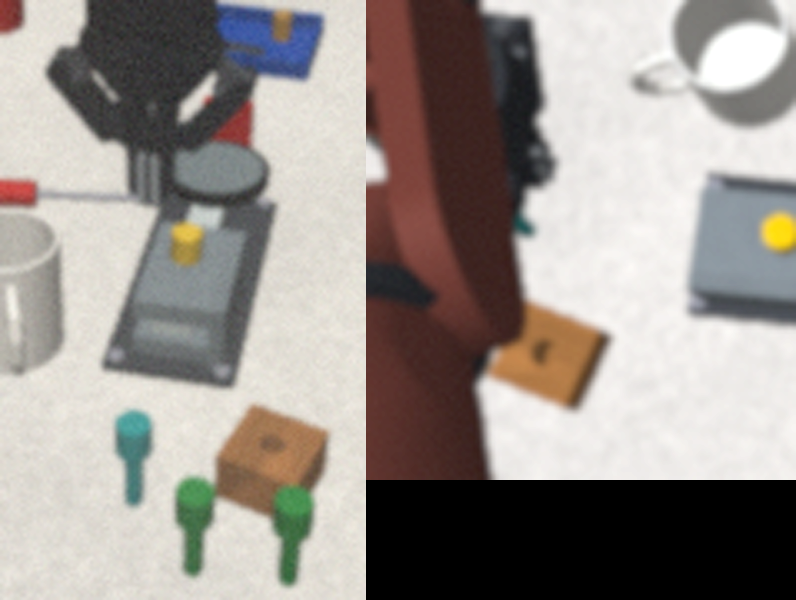

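```bash
python3 - <<'E'
from h import *
import pickle
w,s=pickle.load(open('w4.pkl','rb'))
for n,im in(('standing',s[0]['img']),('now',cam('side')[0]['img'])):
    hs=cv2.cvtColor(im,cv2.COLOR_BGR2HSV)[190:280,260:310];k=cv2.inRange(hs,(20,100,50),(35,255,255));y,x=np.nonzero(k);print(n,y.mean()+190,len(y))
E
```

```text
standing 213.09278350515464 97
now 222.4193548387097 93
```

The head has dropped 9.3 px since standing, which is 28 mm, so the pin is home. Handing in.

```bash
python3 -c "
from plant import close_job
print(close_job())"
```

```text
the job is handed in; nothing more can be done
None
```

The mirror arm is hung: the pin dropped through the arm's eye and is pressed home to its collar (28 mm below its standing height by camera), the gripper is clear, and the job was handed in at about 21 s of the 61 s allowed.

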